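# Set the pantry grain mill: grind lever into its marked notch, hopper on

## Task

Get the grain mill ready for the next batch: throw its grind lever round into the notch marked by the steel pin, so that the lever clicks home there, and slip the steel hopper over the mill's upright feed throat, lowering it gently until it sits squarely and fully down on the collar. Leave the other things on the counter where they are.

Things in the scene. Friction and masses are not known exactly. Their poses are not given: they have to be found in the camera images.
- mill: Fixed grain mill, beech box 205 x 205 mm, flour spout on its front (-x) (to 161 mm from the axis, below 100 mm). Origin: centre of its underside; its z is the axis of lever and feed throat. On its deck (128 mm high) a steel index plate (top 140 mm), rim radius 80 mm, with four rounded notches 0.34 rad apart towards the front, the rest plain. Behind each notch, 58 mm from the axis, a hole.
- marker_pin: Fixed steel pin, 18 mm diameter, 12 mm tall, in the hole behind one of the four notches (which one varies; the other three holes hold flat dark plugs). Origin: centre of its underside, 140 mm above the counter, 58 mm from the mill's axis. The marked notch lies on the line from the mill's axis through the pin. The lever arm passes 2 mm above it.
- grind_lever (a joint): Lever angle about the mill's vertical axis, rad, growing anticlockwise from above, stops at 0 and 1.86. Starts on the plain rim (0.03 to 0.42), where it stays where left and moves with about 1 N at the handle. Notches at 0.66, 1.00, 1.34, 1.68: a sprung roller under the arm drops in. About 5 N pushes it out; within 0.1 rad of a notch it snaps in and centres by itself.
- lever_handle (a point): Middle of the lever's black upright handle: 112 mm from the mill's axis, 190 mm above the counter. Round, 16 mm diameter at the foot, 23 mm near the top, from 163 to 215 mm height, on the end of a flat dark steel arm 20 mm wide (154 to 163 mm height) pointing out from the mill's axis.
- lever_index (a point): Point on the lever arm's centre line 58 mm from the mill's axis, at the height of the marker pin's foot (140 mm): it lies on the pin's origin when the lever is in the marked notch.
- throat_seat (a point): Centre of the mill's round collar (80 mm diameter, top at 172 mm height) on which the hopper's foot must rest. The feed throat rises from it on the same axis: 56 mm outer diameter, 34 mm tall to 206 mm, its top edge chamfered 5 mm.
- hopper: Loose steel hopper, 0.3 to 0.5 kg, 110 mm tall, standing on its sleeve. Straight sleeve 68 mm outer, 60 mm inner diameter, 36 mm tall, then a cone (wall 4 mm) to 160 mm diameter at the rim; open below. A guard bar 12 mm wide, 12 mm tall spans the mouth through its centre along the hopper's y axis, top flush with the rim (98 to 110 mm above the foot). Origin: centre of the sleeve's foot, z up.
- flour_bowl: Steel bowl, 130 mm diameter, 58 mm tall, in front of the mill under the spout; leave it. Origin under its centre.
- mill_brush: Cleaning brush, 190 mm long, 42 mm wide, 20 mm high, lying between mill and hopper; leave it. Origin under its centre.
- grain_jar: Amber glass jar, 90 mm diameter, 150 mm tall; leave it. Origin under its centre.
- canister_a: White lidded canister, 108 mm diameter, 135 mm tall, left of the mill; leave it. Origin under its centre.
- canister_b: White lidded canister like the other, left of the mill and nearer the robot; leave it. Origin under its centre.
- measure_cup: Steel measuring cup with handle, 84 mm diameter, 85 mm tall; leave it. Origin under its centre.
- scoop: Long spoon with wooden handle, 200 mm, on the right; leave it. Origin under its centre.
Mind the look-alikes: they are no part of the job. What is shaped like the hopper but red or turquoise is not meant.

How it is judged:
By the outcome, as a careful person would: the job done as asked, in the order asked, and still so for the second after the job is handed in, with the robot touching nothing.
It also fails if it takes over 62 s, if anything falls off the work surface, if the arm or the gripper's body presses on something with over 40 N, if the wrist force passes 120 N, or if a joint passes its speed limit or range.

## Robot

A 7-joint arm with a two-finger parallel gripper is mounted at the origin on the work surface. World frame = base frame: x ahead of the robot, y to its left, z up, the work surface at z = 0. Lengths are in m, angles in rad, forces in N, time in s.
With the tool pointing down it reaches from about 0.35 to 0.9 m from the base axis. Payload 8.1 kg.
Tool frame: the origin (TCP) lies at the very end of the fingers, on their centre line; the grasp point (between the pads) lies ctrl.grasp_offset behind it (ctrl.grasp_offset is the distance from the TCP to the grasp point, in m); z points along the fingers, y is the line along which they close (so a half turn about z gives the same grasp; the last joint's range is limited). The gripper opens to 85 mm and grips with 20 to 120 N. Pads are 22 mm wide; open, the fingers measure 114 mm over their backs; the gripper's body (76 mm by 85 mm) begins 54 mm behind the grasp point. The pads swing forward as they close: fully open they stand 13 mm farther back than shut.
Start: joints at [-1.285, 0.434, 0.025, 1.573, -0.012, 1.134, -0.075], TCP at [0.237, 0.578, 0.231] pointing down, gripper open.
Joint ranges: [-2.62, 2.62], [-0.44, 2.09], [-1.27, 1.32], [0.08, 2.57], [-1.32, 4.46], [0.12, 2], [-2.74, 2.74]. Speed limits (rad/s): [2.22, 2.22, 3.01, 3.01, 3.14, 3.14, 3.14].

## Interface

Orientations are given as a 3x3 rotation matrix whose columns are the frame's x, y, z axes.
In Python, from bench import ctrl gives the robot as it stands. The module is installed in compiled form; this text tells all that it offers.
- The arm moves only by the tool drive_tool, never from a script. Its argument "moves" is a list of rows, each a list of 7 numbers: the shift along the tool's x, y, z in m, then the turn, a rotation vector about the tool's x, y, z in degrees, then the closure, from -1 (fully open) to 1 (shut). In form: [[x, y, z, wx, wy, wz, fingers], ...]. A call has 1 to 20 rows; each row shifts and turns the commanded pose from where the row before left it, along the tool's axes as they then stand; what a row does not reach is not made up. A row lasts 1/12 s, in which the tool goes at most 41.7 mm and 7.16 degrees, less where a joint would pass 70% of its speed; a pose out of reach is approached as far as the arm can. A call with a gripper value outside its range is refused whole. The fingers move at their own pace and stop on an object; "newtons" is the grip in N (left out, the last holds). Time passes only in rows, so rows that do not move let the fingers close. It gives the time, the measured TCP pose, the force, the opening and the grip force at its end, in the units of the state.
- ctrl.get_obs(): the state, without advancing time (a new reading comes with each control period).
- ctrl.snapshot(name): name is "scene" or "top"; returns a dict with "pixels" (400x640x3 uint8, red, green, blue), "fx", "fy", "cx", "cy" (pixels), "R" (3x3) and "t" (3): a world point X has camera coordinates R X + t. Camera axes: x right, y down, z forward; pixel columns grow to the right and rows downward; lengths in m; the calibration is good to about 2 mm. A picture is of the moment at which its call begins. There is no depth.
- ctrl.job_done(): hands the job in; it is judged then, once.
The state is a dict: "time_s": time; "qpos": joint angles; "joint_velocities": joint speeds; "tau": joint torques, N m; "tcp_pos": TCP position; "ee_rot": TCP orientation; "force": force on the tool from outside, world axes, zero at the start; "wrist_torque": the same for the moment, N m; "opening": opening from 0.0 (shut) to 1.0 (fully open); "gripper_force": force on a finger pad.
Only numpy, scipy, OpenCV 4.12 (cv2) and the standard library are available. Lean on these libraries where they do the work, as an engineer would, in place of code of your own. Each camera call takes 0.05 s, during which the arm holds its last target. There are 200 camera calls.

## Working session

There is one attempt and no reset: what is moved stays moved. The work goes in short steps, Python scripts to look and compute and a tool call to move; the robot and the scene stay as the last step left them, time stands still between calls to the robot, and variables do not carry over. Pictures are saved under pics/ and viewed, at most 10 in all, crops included, and the job is handed in when it is done.

Besides the shell and the picture viewer there is one more tool, called after "Request:" as a command line: name --pt "numbers of a row" for each row, then --argument value for the rest. drive_tool: Moves the arm, as the interface text tells. Its arguments: {"type":"object","properties":{"moves":{"type":"array","items":{"type":"array","items":{"type":"number"}}},"newtons":{"type":"number"}},"required":["moves"]}

```bash
mkdir -p pics; ls
python3 - <<'E'
from bench import ctrl
import cv2, numpy as np, pickle
d={}
for n in("scene","top"):
    s=ctrl.snapshot(n); d[n]=s; cv2.imwrite(f"pics/{n}0.png",s["pixels"][:,:,::-1])
    print(n,s["fx"],s["fy"],s["cx"],s["cy"],np.round(s["R"],3).tolist(),np.round(s["t"],3))
pickle.dump(d,open("s0.pkl","wb"))
o=ctrl.get_obs();print(o, ctrl.grasp_offset)
E
```

```text
pics
scene 418.3436744106576 418.3436744106576 321.3391871210019 199.19337830277033 [[-0.919, 0.395, -0.006], [0.316, 0.725, -0.612], [-0.237, -0.564, -0.791]] [ 0.489 -0.055  1.606]
top 373.7445376705447 373.7445376705447 320.5777604552328 199.75585233354906 [[-0.006, -1.0, 0.005], [-0.999, 0.006, -0.052], [0.052, -0.005, -0.999]] [-0.045  0.509  1.175]
{'time_s': 0.1, 'qpos': array([-1.28460282,  0.43515493,  0.02502614,  1.57401834, -0.01158737,
        1.13401562, -0.07511284]), 'joint_velocities': array([ 0.00076372, -0.00110897, -0.00095122, -0.00213082,  0.00013967,
       -0.00095313, -0.00128335]), 'tau': array([ 3.95038398e-03, -6.71753955e+01,  1.02888118e+00, -3.16905999e+01,
        1.58757227e-02,  7.17038769e-03,  3.95475661e-05]), 'tcp_pos': array([0.23682592, 0.57789143, 0.23059933]), 'ee_rot': array([[-9.25319840e-01,  3.79187340e-01, -3.93964793e-04],
       [ 3.79187509e-01,  9.25318800e-01, -1.39706863e-03],
       [-1.65207708e-04, -1.44212185e-03, -9.99998946e-01]]), 'force': array([ 0.01480257, -0.77038906, -0.02349016]), 'wrist_torque': array([ 0.01662737, -0.02418065,  0.05224478]), 'gripper_force': 0.0, 'opening': 0.9986610525513585} 0.0187
```

View pics/scene0.png

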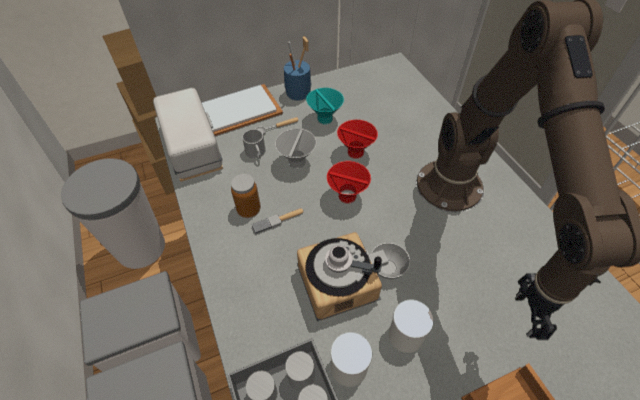

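View pics/top0.png

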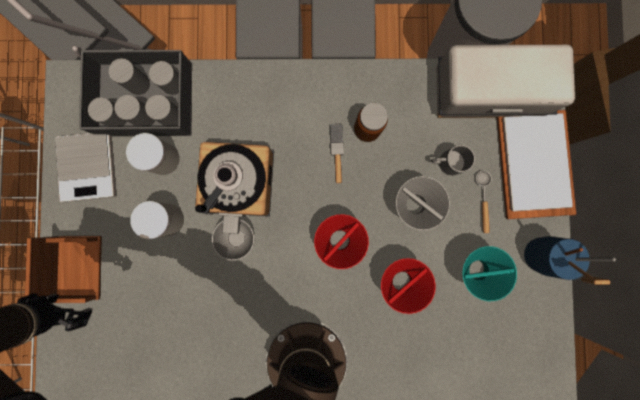

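Run:
```python
import cv2, numpy as np, pickle
d=pickle.load(open("s0.pkl","rb"))
t=d["top"]["pixels"][:,:,::-1]; s=d["scene"]["pixels"][:,:,::-1]
def c(im,x,y,w,h): return cv2.resize(im[y:y+h,x:x+w],(400,300),interpolation=cv2.INTER_CUBIC)
a=c(t,185,135,100,75); a2=c(t,185,165,80,60); b=c(t,382,166,80,60); e=c(s,295,230,92,69)
cv2.imwrite("pics/crop0.png",np.vstack([np.hstack([a,a2]),np.hstack([b,e])]))
```

```text
(no output)
```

View pics/crop0.png

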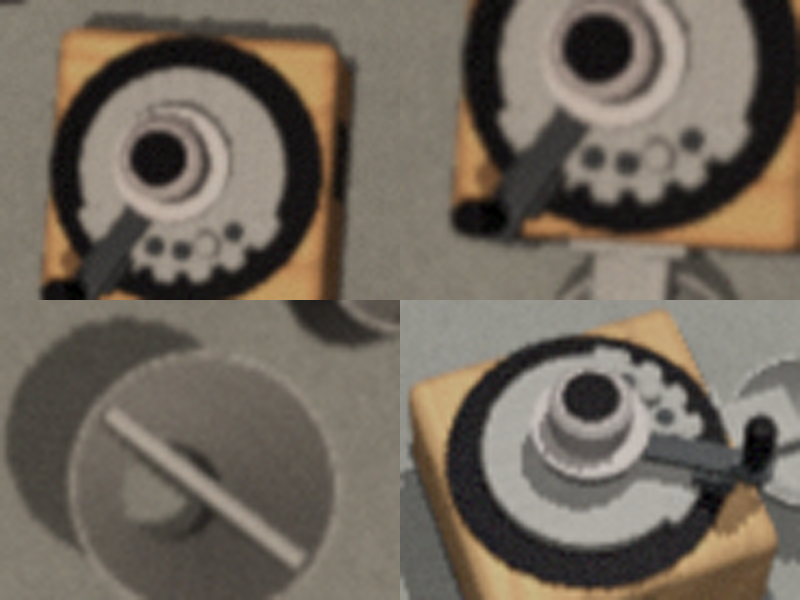

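```bash
cat > h.py <<'E'
import cv2, numpy as np, pickle
def ray(s,uv,z):
    """pixels -> world points on the plane of height z"""
    uv=np.atleast_2d(uv).astype(float); R,t=np.array(s["R"]),np.array(s["t"])
    d=np.c_[(uv[:,0]-s["cx"])/s["fx"],(uv[:,1]-s["cy"])/s["fy"],np.ones(len(uv))]@R
    c=-R.T@t; return c+d*((z-c[2])/d[:,2])[:,None]
def proj(s,X):
    p=np.array(s["R"])@X+s["t"]; return np.array([s["fx"]*p[0]/p[2]+s["cx"],s["fy"]*p[1]/p[2]+s["cy"]])
def blobs(mask,box,amin=4):
    x,y,w,h=box; m=np.zeros_like(mask); m[y:y+h,x:x+w]=mask[y:y+h,x:x+w]
    n,_,st,c=cv2.connectedComponentsWithStats(m.astype(np.uint8),connectivity=4)
    return [(c[i],st[i]) for i in range(1,n) if st[i,4]>=amin]
def circfit(P,c0,r,tol):
    from scipy.optimize import least_squares
    f=lambda c:np.hypot(P[:,0]-c[0],P[:,1]-c[1])-r
    return least_squares(f,c0,loss="cauchy",f_scale=tol).x, f
E
python3 - <<'E'
from h import *
d=pickle.load(open("s0.pkl","rb")); T,S=d["top"],d["scene"]
g={n:cv2.cvtColor(d[n]["pixels"],cv2.COLOR_RGB2GRAY) for n in d}
for n,box,zs in(("top",(205,160,50,50),(.206,.14)),("scene",(320,240,70,50),(.206,.14,.215))):
    for thr in(50,90):
        for c,st in blobs(g[n]<thr,box):
            print(n,thr,np.round(c,1),st,[np.round(ray(d[n],c,z)[0,:2],4).tolist() for z in zs])
for c,st in blobs(g["top"]<50,(190,190,30,30)): print("handle",c,st,ray(T,c,.215))
# hopper
for n,box,p0 in(("top",(385,165,80,75),(422,203)),("scene",(270,120,55,55),(296,147))):
    e=cv2.Canny(d[n]["pixels"],40,100); x,y,w,h=box
    v,u=np.nonzero(e[y:y+h,x:x+w]); P=ray(d[n],np.c_[u+x,v+y],.110)[:,:2]
    c,f=circfit(P,ray(d[n],p0,.11)[0,:2],.08,.002); r=f(c); print(n,"rim",c,(abs(r)<.003).sum(),len(r))
    m=(g[n]>135)
    for b,st in blobs(m,box,15): print("  bright",b,st)
E
```

```text
top 50 [206.5 163.1] [205 160   6  10  31] [[0.5982, 0.2578], [0.6083, 0.2777]]
top 50 [253.1 162.1] [251 160   4   7  16] [[0.6, 0.1331], [0.6103, 0.1447]]
top 50 [224.2 174.1] [218 168  13  13 130] [[0.5682, 0.2102], [0.5764, 0.2269]]
top 50 [206.1 196.5] [205 192   4   9  23] [[0.5085, 0.2578], [0.5127, 0.2776]]
top 50 [233.6 204.4] [210 194  45  16 273] [[0.4871, 0.1845], [0.4898, 0.1995]]
top 50 [205.4 205.5] [205 201   2   9  15] [[0.4847, 0.2595], [0.4873, 0.2795]]
top 90 [206.7 163.9] [205 160   7  14  42] [[0.5958, 0.2572], [0.6058, 0.277]]
top 90 [252.8 162.4] [250 160   5   8  22] [[0.5994, 0.1341], [0.6096, 0.1457]]
top 90 [224.2 174.2] [217 168  15  14 163] [[0.568, 0.2103], [0.5762, 0.227]]
top 90 [235.1 176.6] [233 170   4  13  18] [[0.5615, 0.1812], [0.5692, 0.196]]
top 90 [205. 184.] [205 182   1   5   5] [[0.542, 0.2611], [0.5484, 0.2812]]
top 90 [254.  187.5] [254 186   1   4   4] [[0.5319, 0.1306], [0.5376, 0.142]]
top 90 [225.7 201.7] [205 187  50  23 529] [[0.4944, 0.2056], [0.4976, 0.222]]
top 90 [242.7 192.5] [241 191   4   4  14] [[0.5187, 0.1606], [0.5236, 0
[... 1339 characters left out ...]
92], [0.5201, 0.358]]
handle [204.36734694 194.63265306] [200 190   9  11  49] [[0.51299574 0.25975212 0.215     ]]
handle [215.20689655 204.22413793] [210 199  10  10  58] [[0.48750624 0.23097646 0.215     ]]
handle [201.4939759 207.5060241] [196 201  11  12  83] [[0.47906898 0.26695844 0.215     ]]
handle [207.5 211.5] [207 211   2   2   4] [[0.46846071 0.25106435 0.215     ]]
top rim [ 0.49720938 -0.34455163] 118 615
  bright [422.20168067 202.80672269] [404 188  38  31 119]
scene rim [ 0.4874948 -0.3424197] 84 425
  bright [278.31313131 122.03030303] [270 120  25   8  99]
  bright [281.89026915 140.43064182] [270 120  34  55 483]
  bright [317.39382239 157.22586873] [307 137  18  38 518]
```

Request:
drive_tool --pt "0 0 0 0 0 5.3 -1" --pt "0 0 0 0 0 5.3 -1" --pt "-0.0306 -0.0107 -0.001 0 0 0 -1" --pt "-0.0306 -0.0107 -0.001 0 0 0 -1" --pt "-0.0306 -0.0107 -0.001 0 0 0 -1" --pt "-0.0306 -0.0107 -0.001 0 0 0 -1" --pt "-0.0306 -0.0107 -0.001 0 0 0 -1" --pt "-0.0306 -0.0107 -0.001 0 0 0 -1" --pt "-0.0306 -0.0107 -0.001 0 0 0 -1" --pt "-0.0306 -0.0107 -0.001 0 0 0 -1" --pt "-0.0306 -0.0107 -0.001 0 0 0 -1" --pt "-0.0306 -0.0107 -0.001 0 0 0 -1" --pt "-0.0306 -0.0107 -0.001 0 0 0 -1" --pt "-0.0306 -0.0107 -0.001 0 0 0 -1" --pt "0 0 0 0 0 0 -1" --pt "0 0 0 0 0 0 -1" --newtons 20

```text
time_s: 1.43
tcp_pos: [0.4767, 0.269, 0.2431]
ee_rot: [[-0.837, 0.547, 0.0], [0.547, 0.837, -0.001], [-0.0, -0.001, -1.0]]
force: [-0.2, -0.3, 0.4]
opening: 0.999
gripper_force: 0.0
```

Request:
drive_tool --pt "0 0 0.024 0 0 0 -1" --pt "0 0 0.024 0 0 0 -1" --pt "0 0 0.023 0 0 0 -1" --pt "0 0 0 0 0 0 0.2" --pt "0 0 0 0 0 0 0.6" --pt "0 0 0 0 0 0 0.8" --pt "0 0 0 0 0 0 0.8" --pt "0 0 0 0 0 0 0.8" --pt "0 0 0 0 0 0 0.8" --pt "0 0 0 0 0 0 0.8" --newtons 20

```text
time_s: 2.27
tcp_pos: [0.4763, 0.2722, 0.1738]
ee_rot: [[-0.84, 0.542, 0.002], [0.542, 0.84, 0.002], [-0.001, 0.003, -1.0]]
force: [-0.4, 0.9, 6.2]
opening: 0.251
gripper_force: 19.3
```

Run:
```python
from bench import ctrl
from h import *
o=ctrl.get_obs(); print(o["tcp_pos"],o["opening"],o["qpos"])
s=ctrl.snapshot("scene");t=ctrl.snapshot("top")
c=lambda im,x,y:cv2.resize(im["pixels"][y:y+75,x:x+100,::-1],(400,300),interpolation=cv2.INTER_CUBIC)
cv2.imwrite("pics/g1.png",np.hstack([c(s,310,220),c(t,170,150)]))
```

```text
[0.47633228 0.27222674 0.17383966] 0.25095348712545407 [-0.75695221  0.36610185  0.18633891  1.84854703 -0.08355699  0.93133477
  0.46442199]
```

View pics/g1.png

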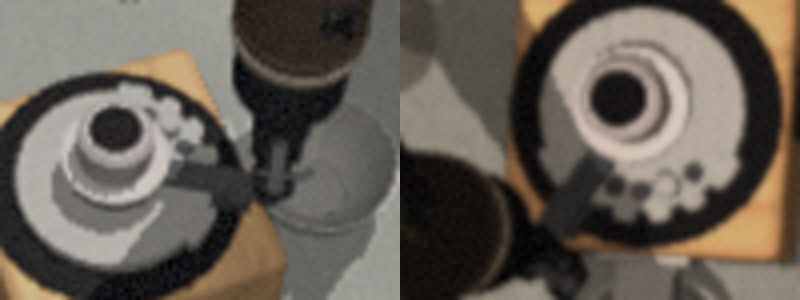

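Request:
drive_tool --pt "-0.0001 -0.0088 0 0 0 -4.5 0.8" --pt "-0.0001 -0.0088 0 0 0 -4.5 0.8" --pt "-0.0001 -0.0088 0 0 0 -4.5 0.8" --pt "-0.0001 -0.0088 0 0 0 -4.5 0.8" --pt "-0.0001 -0.0088 0 0 0 -4.5 0.8" --pt "-0.0001 -0.0088 0 0 0 -4.5 0.8" --pt "-0.0001 -0.0088 0 0 0 -4.5 0.8" --pt "-0.0001 -0.0088 0 0 0 -4.5 0.8" --pt "-0.0001 -0.0088 0 0 0 -4.5 0.8" --pt "-0.0001 -0.0088 0 0 0 -4.5 0.8" --pt "-0.0001 -0.0088 0 0 0 -4.5 0.8" --pt "-0.0001 -0.0088 0 0 0 -4.5 0.8" --pt "0 0 0 0 0 0 0.8" --pt "0 0 0 0 0 0 0.8"

```text
time_s: 3.53
tcp_pos: [0.4636, 0.1716, 0.1738]
ee_rot: [[-0.934, -0.358, 0.003], [-0.358, 0.934, 0.003], [-0.004, 0.001, -1.0]]
force: [0.9, 2.8, 7.1]
opening: 0.254
gripper_force: 20.1
```

Request:
drive_tool --pt "0 0 0 0 0 0 0" --pt "0 0 0 0 0 0 -0.6" --pt "0 0 0 0 0 0 -0.6" --pt "0 0 0 0 0 0 -0.6" --pt "0 0 -0.02 0 0 0 -0.6" --pt "0 0 -0.04 0 0 0 -0.6" --pt "0 0 -0.04 0 0 0 -0.6" --pt "0 0 -0.04 0 0 0 -0.6" --pt "0 0 -0.03 0 0 0 -0.2" --pt "0.02 -0.036 0 0 0 5 -0.1" --pt "0.02 -0.036 0 0 0 5 -0.1" --pt "0.02 -0.036 0 0 0 5 -0.1" --pt "0.02 -0.036 0 0 0 5 -0.1"

```text
time_s: 4.62
tcp_pos: [0.4181, 0.0104, 0.3422]
ee_rot: [[-1.0, -0.014, -0.0], [-0.014, 1.0, -0.0], [0.0, -0.0, -1.0]]
force: [2.2, -0.5, 0.8]
opening: 0.546
gripper_force: 0.0
```

Run:
```python
from bench import ctrl
from h import *
o=ctrl.get_obs(); print(o["time_s"],o["tcp_pos"],o["opening"],o["qpos"],np.round(o["ee_rot"],3).tolist())
s=ctrl.snapshot("scene");t=ctrl.snapshot("top"); pickle.dump({"scene":s,"top":t},open("s1.pkl","wb"))
c=lambda im,x,y:cv2.resize(im["pixels"][y:y+60,x:x+80,::-1],(400,300),interpolation=cv2.INTER_CUBIC)
cv2.imwrite("pics/g2.png",np.vstack([np.hstack([c(s,310,225),c(t,185,160)]),np.hstack([c(s,260,115),c(t,382,166)])]))
```

```text
4.6167 [0.41810789 0.01037928 0.34215013] 0.5462480601720359 [-3.19367134e-01 -2.10654719e-03  1.67389782e-01  1.86144359e+00
  4.93864373e-04  1.28235072e+00  1.43310993e+00] [[-1.0, -0.014, -0.0], [-0.014, 1.0, -0.0], [0.0, -0.0, -1.0]]
```

View pics/g2.png

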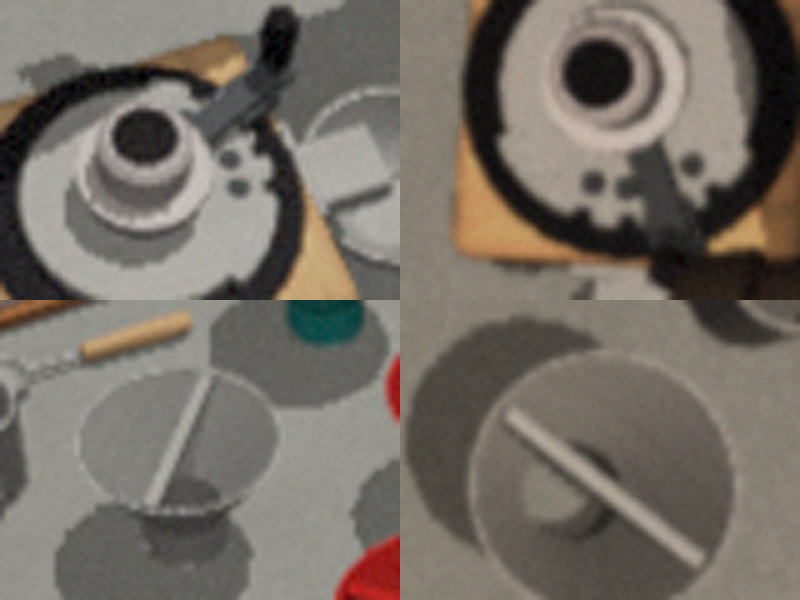

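Run:
```python
from h import *
d=pickle.load(open("s1.pkl","rb"))
g=cv2.cvtColor(d["top"]["pixels"],cv2.COLOR_RGB2GRAY)
m=np.zeros_like(g); m[180:226,396:450]=(g[180:226,396:450]>128)
n,l,st,c=cv2.connectedComponentsWithStats(m); i=1+st[1:,4].argmax(); v,u=np.nonzero(l==i); print(st[i],c[i])
P=ray(d["top"],np.c_[u,v],.11)[:,:2]; q=P-P.mean(0); w,V=np.linalg.eigh(q.T@q); a=V[:,1]; print("bar dir",np.degrees(np.arctan2(a[1],a[0])),"centre",P.mean(0),"span",np.ptp(q@a), "mid",P.mean(0)+a*((q@a).max()+(q@a).min())/2)
print("ends top",ray(d["top"],[[404.2,188.2],[441.6,217.2]],.11), "mid scene",ray(d["scene"],[[295.6,142.4],[300.6,130.2],[290.6,154.6]],.11))
# rim: bright edge along radial rays from centre, each view
for n,c0,z in(("top",(422.5,202.7),.11),("scene",(295.6,142.6),.11)):
    s=d[n]; gg=cv2.GaussianBlur(cv2.cvtColor(s["pixels"],cv2.COLOR_RGB2GRAY),(0,0),.6).astype(np.float32); C=ray(s,c0,z)[0]; pts=[]
    for th in np.radians(np.arange(0,360,4)):
        R=np.arange(.070,.090,.0005); uv=np.array([proj(s,C+[r*np.cos(th),r*np.sin(th),0]) for r in R]).astype(np.float32)
        b=cv2.remap(gg,uv[:,0].copy(),uv[:,1].copy(),cv2.INTER_LINEAR).ravel()
        k=b.argmax()
        if 2<k<len(R)-3 and b[k]>np.median(b)+8: pts.append(C[:2]+R[k]*np.array([np.cos(th),np.sin(th)]))
    pts=np.array(pts); c,f=circfit(pts,C[:2],.078,.0015); print(n,"rim centre",c,len(pts),np.median(abs(f(c))),"C0",C[:2])
```

```text
[435 180  15  46 184] [445.41304348 200.58152174]
bar dir -179.06940820605234 centre [ 0.49878117 -0.41247077] span 0.13257017914484653 mid [ 0.4934751  -0.41255696]
ends top [[ 0.53567711 -0.29241191  0.11      ]
 [ 0.45016911 -0.40017804  0.11      ]] mid scene [[ 0.49071467 -0.3441094   0.11      ]
 [ 0.44844357 -0.39926443  0.11      ]
 [ 0.53091511 -0.29165614  0.11      ]]
top rim centre [ 0.4903208  -0.34643864] 33 0.0007034490784292025 C0 [ 0.49285303 -0.34522078]
scene rim centre [ 0.49077191 -0.34592358] 19 0.001718606847647644 C0 [ 0.49110322 -0.34310292]
```

Request:
drive_tool --pt "0 0 0 0 0 7.15 0" --pt "0 0 0 0 0 7.15 0" --pt "0 0 0 0 0 7.15 0" --pt "0 0 0 0 0 7.15 0" --pt "0 0 0 0 0 7.15 0" --pt "0 0 0 0 0 7.15 0" --pt "0 0 0 0 0 7.15 0" --pt "0 0 0 0 0 7.15 0" --pt "0 0 0 0 0 7.15 0" --pt "0 0 0 0 0 7.15 0" --pt "0 0 0 0 0 7.15 0" --pt "0 0 0 0 0 7.15 0" --pt "0 0 0 0 0 7.15 0" --pt "0 0 0 0 0 7.15 0" --pt "0 0 0 0 0 7.15 0" --pt "0 0 0 0 0 7.15 0" --pt "0 0 0 0 0 7.15 0" --pt "0 0 0 0 0 7.15 0"

```text
time_s: 6.22
tcp_pos: [0.4185, 0.0125, 0.3421]
ee_rot: [[0.615, 0.789, -0.001], [0.789, -0.615, -0.0], [-0.0, -0.001, -1.0]]
force: [0.1, 0.1, -0.1]
opening: 0.5
gripper_force: 0.0
```

Request:
drive_tool --pt "-0.0235 0.0277 0 0 0 0 0" --pt "-0.0235 0.0277 0 0 0 0 0" --pt "-0.0235 0.0277 0 0 0 0 0" --pt "-0.0235 0.0277 0 0 0 0 0" --pt "-0.0235 0.0277 0 0 0 0 0" --pt "-0.0235 0.0277 0 0 0 0 0" --pt "-0.0235 0.0277 0 0 0 0 0" --pt "-0.0235 0.0277 0 0 0 0 0" --pt "-0.0235 0.0277 0 0 0 0 0" --pt "-0.0235 0.0277 0 0 0 0 0" --pt "0 0 0 0 0 0 0" --pt "0 0 0 0 0 0 0" --pt "0 0 0 0 0 0 0"

```text
time_s: 7.3
tcp_pos: [0.495, -0.3422, 0.3417]
ee_rot: [[0.61, 0.792, -0.001], [0.792, -0.61, 0.001], [0.0, -0.001, -1.0]]
force: [-0.4, 1.1, -0.5]
opening: 0.502
gripper_force: 0.0
```

Request:
drive_tool --pt "-0.0048 -0.0008 0.03 0 0 0 0" --pt "0 0 0.035 0 0 0 0" --pt "0 0 0.035 0 0 0 0" --pt "0 0 0.035 0 0 0 0" --pt "0 0 0.035 0 0 0 0" --pt "0 0 0.025 0 0 0 0" --pt "0 0 0.02 0 0 0 0" --pt "0 0 0.02 0 0 0 0" --pt "0 0 0.015 0 0 0 0" --pt "0 0 0.007 0 0 0 0" --pt "0 0 0 0 0 0 0"

```text
time_s: 8.22
tcp_pos: [0.4911, -0.3441, 0.0841]
ee_rot: [[0.608, 0.794, -0.002], [0.794, -0.608, 0.002], [0.001, -0.003, -1.0]]
force: [0.6, -0.4, -0.3]
opening: 0.501
gripper_force: 0.0
```

Request:
drive_tool --pt "0 0 0 0 0 0 0.3" --pt "0 0 0 0 0 0 0.5" --pt "0 0 0 0 0 0 0.7" --pt "0 0 0 0 0 0 1" --pt "0 0 0 0 0 0 1" --pt "0 0 0 0 0 0 1" --pt "0 0 0 0 0 0 1" --pt "0 0 0 0 0 0 1" --newtons 70

```text
time_s: 8.88
tcp_pos: [0.4923, -0.3465, 0.0867]
ee_rot: [[0.61, 0.793, 0.002], [0.793, -0.61, -0.001], [0.001, 0.002, -1.0]]
force: [0.1, 0.9, 7.7]
opening: 0.122
gripper_force: 68.7
```

Request:
drive_tool --pt "0 0 -0.006 0 0 0 1" --pt "0 0 -0.012 0 0 0 1" --pt "0 0 -0.022 0 0 0 1" --pt "0 0 -0.03 0 0 0 1" --pt "0 0 -0.03 0 0 0 1" --pt "0 0 -0.03 0 0 0 1" --pt "0 0 -0.03 0 0 0 1" --pt "0 0 -0.03 0 0 0 1" --pt "0 0 -0.03 0 0 0 1" --pt "0 0 -0.025 0 0 0 1" --pt "0 0 -0.015 0 0 0 1" --pt "0 0 -0.01 0 0 0 1" --pt "0 0 0 0 0 0 1" --pt "0 0 0 0 0 0 1"

```text
time_s: 10.05
tcp_pos: [0.491, -0.3462, 0.3551]
ee_rot: [[0.61, 0.792, -0.0], [0.792, -0.61, 0.0], [0.0, -0.0, -1.0]]
force: [0.0, -0.6, -3.9]
opening: 0.122
gripper_force: 68.6
```

Run:
```python
from bench import ctrl
from h import *
o=ctrl.get_obs(); print(o["time_s"],o["tcp_pos"],o["wrist_torque"],o["qpos"])
s=ctrl.snapshot("scene");t=ctrl.snapshot("top"); pickle.dump({"scene":s,"top":t},open("s2.pkl","wb"))
def c(im,X):
    u,v=proj(im,X).astype(int); print(u,v); x,y=u-50,v-40
    return cv2.resize(im["pixels"][y:y+75,x:x+100,::-1],(400,300),interpolation=cv2.INTER_CUBIC)
X=o["tcp_pos"]
cv2.imwrite("pics/g3.png",np.hstack([c(s,X),c(t,X)]))
```

```text
10.05 [ 0.49099683 -0.34616654  0.35509028] [ 0.01372081 -0.01952739 -0.00352088] [ 0.1823329   0.3360758   0.49000953  1.46270367 -0.15871074  1.38254383
  0.02265361]
291 89
452 198
```

View pics/g3.png

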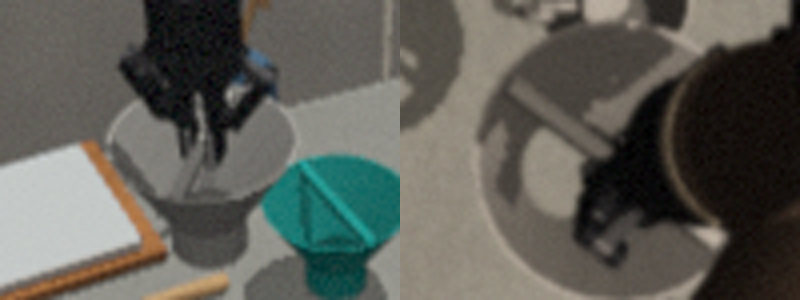

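Request:
drive_tool --pt "0.0083 -0.0047 0 0 0 0 1" --pt "0.0166 -0.0095 0 0 0 0 1" --pt "0.0249 -0.0142 0 0 0 0 1" --pt "0.0277 -0.0158 0 0 0 0 1" --pt "0.0277 -0.0158 0 0 0 0 1" --pt "0.0277 -0.0158 0 0 0 0 1" --pt "0.0277 -0.0158 0 0 0 0 1" --pt "0.0277 -0.0158 0 0 0 0 1" --pt "0.0277 -0.0158 0 0 0 0 1" --pt "0.0277 -0.0158 0 0 0 0 1" --pt "0.0277 -0.0158 0 0 0 0 1" --pt "0.0277 -0.0158 0 0 0 0 1" --pt "0.0277 -0.0158 0 0 0 0 1" --pt "0.0277 -0.0158 0 0 0 0 1" --pt "0.0277 -0.0158 0 0 0 0 1" --pt "0.0277 -0.0158 0 0 0 0 1" --pt "0.0277 -0.0158 0 0 0 0 1" --pt "0.0249 -0.0142 0 0 0 0 1" --pt "0.0166 -0.0095 0 0 0 0 1" --pt "0.0083 -0.0047 0 0 0 0 1"

```text
time_s: 11.82
tcp_pos: [0.5669, 0.214, 0.3538]
ee_rot: [[0.606, 0.795, -0.003], [0.795, -0.606, 0.001], [-0.001, -0.002, -1.0]]
force: [-0.6, 0.7, -4.2]
opening: 0.121
gripper_force: 68.5
```

Request:
drive_tool --pt "0 0 0 0 0 0 1" --pt "0 0 0 0 0 0 1" --pt "0 0 0 0 0 0 1" --pt "0 0 0 0 0 0 1"

```text
time_s: 12.15
tcp_pos: [0.5685, 0.2075, 0.3555]
ee_rot: [[0.612, 0.791, 0.0], [0.791, -0.612, -0.001], [-0.0, 0.001, -1.0]]
force: [0.2, -0.3, -3.9]
opening: 0.121
gripper_force: 68.5
```

Run:
```python
from bench import ctrl
from h import *
d={n:ctrl.snapshot(n) for n in("scene","top")}; pickle.dump(d,open("s3.pkl","wb"))
o=ctrl.get_obs(); X=o["tcp_pos"]; print(o["time_s"],X,o["force"],o["wrist_torque"],o["qpos"])
im=[]
for n in("scene","top"):
    s=d[n]; z=X[2]+.0233; u,v=proj(s,[X[0],X[1],z-.05]).astype(int); x,y=u-50,v-36
    im.append(cv2.resize(s["pixels"][y:y+75,x:x+100,::-1],(400,300),interpolation=cv2.INTER_CUBIC)); print(n,x,y)
    gg=cv2.GaussianBlur(cv2.cvtColor(s["pixels"],cv2.COLOR_RGB2GRAY),(0,0),.6).astype(np.float32); pts=[]
    for th in np.radians(np.arange(0,360,4)):
        R=np.arange(.070,.090,.0005); uv=np.array([proj(s,[X[0]+r*np.cos(th),X[1]+r*np.sin(th),z]) for r in R]).astype(np.float32)
        b=cv2.remap(gg,uv[:,0].copy(),uv[:,1].copy(),cv2.INTER_LINEAR).ravel(); k=b.argmax()
        if 2<k<len(R)-3 and b[k]>b[:k].min()+10 and b[k]>b[k:].min()+10: pts.append((X[0]+R[k]*np.cos(th),X[1]+R[k]*np.sin(th)))
    P=np.array(pts); c,f=circfit(P,X[:2],.078,.0015); print(n,"rim centre - tcp",c-X[:2],len(P),np.median(abs(f(c))))
cv2.imwrite("pics/g4.png",np.hstack(im))
```

```text
12.25 [0.56845048 0.20806376 0.3556053 ] [ 0.66697902  0.728939   -3.03358193] [0.00980672 0.01029458 0.03232239] [-0.59333494  0.33063371  0.21954656  1.43437243 -0.07175737  1.38413488
 -1.03000689]
scene 289 191
scene rim centre - tcp [ 0.00032997 -0.00089092] 20 0.0004939632493502349
top 161 131
top rim centre - tcp [-0.00156053  0.00117483] 38 0.0010769034509324552
```

View pics/g4.png

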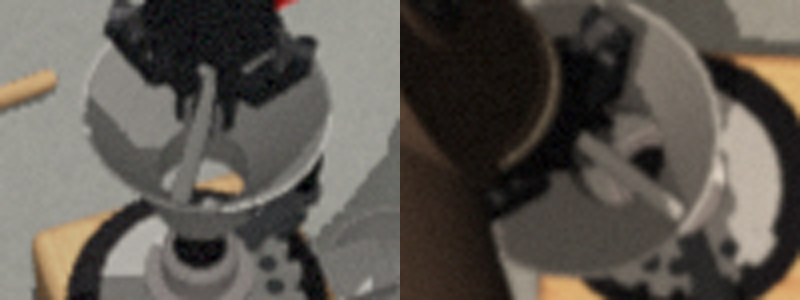

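Request:
drive_tool --pt "0.0009 -0.0013 0.006 0 0 0 1" --pt "0 0 0.01 0 0 0 1" --pt "0 0 0.01 0 0 0 1" --pt "0 0 0.01 0 0 0 1" --pt "0 0 0.008 0 0 0 1" --pt "0 0 0.006 0 0 0 1" --pt "0 0 0.004 0 0 0 1" --pt "0 0 0 0 0 0 1" --pt "0 0 0 0 0 0 1" --pt "0 0 0 0 0 0 1"

```text
time_s: 13.08
tcp_pos: [0.5681, 0.2112, 0.3018]
ee_rot: [[0.61, 0.793, 0.001], [0.793, -0.61, 0.0], [0.001, 0.0, -1.0]]
force: [-0.4, 0.9, -3.6]
opening: 0.123
gripper_force: 68.5
```

Request:
drive_tool --pt "0 0 0.003 0 0 0 1" --pt "0 0 0.003 0 0 0 1" --pt "0 0 0.003 0 0 0 1" --pt "0 0 0.002 0 0 0 1" --pt "0 0 0 0 0 0 1"

```text
time_s: 13.5
tcp_pos: [0.5675, 0.211, 0.2897]
ee_rot: [[0.61, 0.793, -0.001], [0.793, -0.61, -0.0], [-0.001, -0.0, -1.0]]
force: [-0.3, 0.0, -4.3]
opening: 0.127
gripper_force: 68.5
```

Request:
drive_tool --pt "-0.0006 0.0008 0.002 0 0 0 1" --pt "0 0 0.002 0 0 0 1" --pt "0 0 0.002 0 0 0 1" --pt "0 0 0.002 0 0 0 1" --pt "0 0 0 0 0 0 1"

```text
time_s: 13.92
tcp_pos: [0.5679, 0.21, 0.2818]
ee_rot: [[0.61, 0.792, -0.001], [0.792, -0.61, -0.0], [-0.001, -0.0, -1.0]]
force: [0.5, 0.4, -4.3]
opening: 0.125
gripper_force: 68.5
```

Foot is below the chamfer with no contact force; on it goes.

Request:
drive_tool --pt "0 0 0.003 0 0 0 1" --pt "0 0 0.003 0 0 0 1" --pt "0 0 0.003 0 0 0 1" --pt "0 0 0.003 0 0 0 1" --pt "0 0 0.003 0 0 0 1" --pt "0 0 0.002 0 0 0 1" --pt "0 0 0.002 0 0 0 1" --pt "0 0 0 0 0 0 1"

```text
time_s: 14.58
tcp_pos: [0.5679, 0.21, 0.2628]
ee_rot: [[0.61, 0.793, -0.001], [0.793, -0.61, -0.0], [-0.001, -0.0, -1.0]]
force: [-0.0, 0.3, -3.5]
opening: 0.124
gripper_force: 68.5
```

Request:
drive_tool --pt "0 0 0.001 0 0 0 1" --pt "0 0 0.001 0 0 0 1" --pt "0 0 0.001 0 0 0 1" --pt "0 0 0 0 0 0 1"

```text
time_s: 14.92
tcp_pos: [0.568, 0.2101, 0.2602]
ee_rot: [[0.61, 0.792, -0.0], [0.792, -0.61, -0.0], [-0.0, -0.0, -1.0]]
force: [0.4, 0.0, -3.8]
opening: 0.125
gripper_force: 68.5
```

Request:
drive_tool --pt "0 0 0.0007 0 0 0 1" --pt "0 0 0.0007 0 0 0 1" --pt "0 0 0.0007 0 0 0 1" --pt "0 0 0 0 0 0 1"

```text
time_s: 15.25
tcp_pos: [0.5682, 0.2102, 0.2587]
ee_rot: [[0.61, 0.792, 0.001], [0.792, -0.61, 0.0], [0.001, 0.0, -1.0]]
force: [-1.2, -0.0, 1.9]
opening: 0.122
gripper_force: 69.2
```

Request:
drive_tool --pt "0 0 0.0005 0 0 0 1" --pt "0 0 0 0 0 0 0.6" --pt "0 0 0 0 0 0 0.4" --pt "0 0 0 0 0 0 0.2" --pt "0 0 0 0 0 0 0" --pt "0 0 0 0 0 0 0" --pt "0 0 0 0 0 0 0" --newtons 20

```text
time_s: 15.83
tcp_pos: [0.5681, 0.2101, 0.2576]
ee_rot: [[0.61, 0.792, -0.0], [0.792, -0.61, -0.0], [-0.0, -0.0, -1.0]]
force: [0.1, 0.3, 0.3]
opening: 0.5
gripper_force: 0.0
```

Request:
drive_tool --pt "0 0 -0.005 0 0 0 0" --pt "0 0 -0.01 0 0 0 0" --pt "0 0 -0.02 0 0 0 0" --pt "0 0 -0.03 0 0 0 0" --pt "0 0 -0.03 0 0 0 0" --pt "-0.03 0 -0.02 0 0 0 0" --pt "-0.04 0 0 0 0 0 0" --pt "-0.04 0 0 0 0 0 0" --pt "-0.04 0 0 0 0 0 0" --pt "-0.04 0 0 0 0 0 0" --pt "-0.04 0 0 0 0 0 0" --pt "-0.04 0 0 0 0 0 0" --pt "0 0 0 0 0 0 0" --pt "0 0 0 0 0 0 0"

```text
time_s: 17.0
tcp_pos: [0.4027, -0.0057, 0.3743]
ee_rot: [[0.613, 0.79, 0.003], [0.79, -0.613, 0.002], [0.003, 0.001, -1.0]]
force: [-0.1, 1.3, 0.2]
opening: 0.504
gripper_force: 0.0
```

Run:
```python
from bench import ctrl
from h import *
d={n:ctrl.snapshot(n) for n in("scene","top")}
o=ctrl.get_obs(); print(o["time_s"],o["tcp_pos"],o["force"])
c=lambda im,x,y:cv2.resize(im["pixels"][y:y+75,x:x+100,::-1],(400,300),interpolation=cv2.INTER_CUBIC)
cv2.imwrite("pics/g5.png",np.hstack([c(d["scene"],290,205),c(d["top"],170,140)]))
for n in d:
    s=d[n]; z=.282; X=[.568,.2095]
    gg=cv2.GaussianBlur(cv2.cvtColor(s["pixels"],cv2.COLOR_RGB2GRAY),(0,0),.6).astype(np.float32); pts=[]
    for th in np.radians(np.arange(0,360,4)):
        R=np.arange(.070,.090,.0005); uv=np.array([proj(s,[X[0]+r*np.cos(th),X[1]+r*np.sin(th),z]) for r in R]).astype(np.float32)
        b=cv2.remap(gg,uv[:,0].copy(),uv[:,1].copy(),cv2.INTER_LINEAR).ravel(); k=b.argmax()
        if 2<k<len(R)-3 and b[k]>b[:k].min()+10 and b[k]>b[k:].min()+10: pts.append((X[0]+R[k]*np.cos(th),X[1]+R[k]*np.sin(th)))
    P=np.array(pts); cc,f=circfit(P,X,.078,.0015); print(n,"rim centre",cc,len(P),np.median(abs(f(cc))))
```

```text
17.1 [ 0.40382439 -0.00339378  0.37359771] [0.07874912 0.24107685 0.30451116]
scene rim centre [0.56770881 0.21097643] 50 0.0011512162249871088
top rim centre [0.5668631  0.21227971] 40 0.001027186349934102
```

View pics/g5.png

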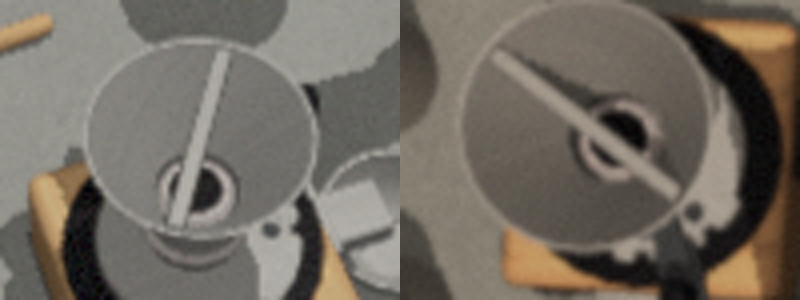

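The hopper sits level over the throat. Its rim centre is within about 2 mm of the mill axis at the seated height. The lever still covers the pin, with its arm at about (680, 265) in the top-view half of the picture.

```bash
python3 -c "
from bench import ctrl
print(ctrl.job_done())"
```

```text
the job is handed in; nothing more can be done
None
```

The lever is in the pin-marked notch (the third, 1.34 rad) and the hopper is fully down on the collar. The camera and force readings bear both out, and I handed the job in at about 17 s; no verdict came back.

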